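Hold a two-pin tester on the media hub's battery contacts

ROBOT

A 6-joint arm with a two-finger parallel gripper is mounted at the origin on the work surface. World frame = base frame: x ahead of the robot, y to its left, z up, the work surface at z = 0. Lengths are in mm, angles in rad, forces in N, time in s.
With the tool pointing down it reaches from about 300 to 775 mm from the base axis. Payload 14.6 kg.
Tool frame: the origin (TCP) lies between the finger pads; the fingertips stand manip.tip_reach ahead of it and the grasp point (between the pads) lies 5 mm behind it (manip.tip_reach is the distance from the TCP to the fingertips, in mm); z points along the fingers, y is the line along which they close (so a half turn about z gives the same grasp; the last joint's range is limited). The gripper opens to 94 mm and grips with 3 to 60 N. Pads are 16 mm wide; open, the fingers measure 119 mm over their backs; the gripper's body (75 mm by 177 mm) begins 78 mm behind the grasp point.
Start: joints at [-1.336, 0.3, 1.521, -0, 1.321, -0.067], TCP at [163.475, -525.134, 219.446] pointing down, gripper open.
Joint ranges: [-3.03, 3.03], [-0.79, 2.21], [0.23, 2.52], [-1.04, 4.18], [0, 3.07], [-2.55, 2.55]. Speed limits (rad/s): [2.22, 2.22, 2.57, 3.14, 3.14, 3.14].

INTERFACE

Orientations are given as [roll, pitch, yaw] about the fixed x, y, z axes, in that order (R = Rz(yaw) Ry(pitch) Rx(roll)).
In Python, from cell import manip gives the robot as it stands. The module is installed in compiled form; this text tells all that it offers.
- The arm moves only by the shell command python3 -m creep 'ROWS' [FORCE]. ROWS is JSON, a list of rows, each a list of 3 entries, a list of its own where there are three numbers: the opening, from -1 (shut) to 1 (fully open), then the shift along the tool's x, y, z in cm, then the turn about the tool's z in units of 5 degrees (1.0 is 5 degrees). In form: [[grip, [tx, ty, tz], roll], ...]. A call has 1 to 12 rows; each row is the pose to reach, as a shift and turn from the pose commanded when the call began, along the tool's axes at that moment; what a row does not reach only later rows make up. A row lasts 1/10 s, in which the tool goes at most 50 mm and 8.59 degrees, less where a joint would pass 70% of its speed; a pose out of reach is approached as far as the arm can. A call with a gripper value outside its range is refused whole. The fingers move at their own pace and stop on an object; FORCE is the grip in N (left out, the last holds). Time passes only in rows, so rows that repeat a pose let the fingers close. It gives the time, the measured TCP pose, the force, the opening and the grip force at its end, in the units of the state.
- manip.read_state(): the state, without advancing time (a new reading comes with each control period).
- manip.camera(name): name is "scene" or "top"; returns the picture (384x512x3 uint8, red, green, blue); there is no depth.
- manip.camera_params(name): a dict with "fovy" (degrees; the focal length in pixels is half the picture's height over the tangent of half this angle, whatever the lens; pixels are square), "cx", "cy" (the principal point, pixels), "origin" and "attitude" of the camera in the world. Camera axes: x right, y down, z forward; pixel columns grow to the right and rows downward; lengths in mm; the calibration is good to about 2 mm. A picture is of the moment at which its call begins. camera_params takes no time and is no camera call.
- manip.sign_off(): hands the job in; it is judged then, once.
The state is a dict: "clock": time; "joints": joint angles; "qd": joint speeds; "effort": joint torques, N m; "eef_pos": TCP position; "eef_rot": TCP orientation; "wrist_force": force on the tool from outside, world axes, zero at the start; "moment": the same for the moment, N m; "finger_gap": finger opening in mm; "finger_force": force on a finger pad.
Only numpy, scipy, OpenCV 4.12 (cv2) and the standard library are available. Lean on these libraries where they do the work, as an engineer would, in place of code of your own. Each camera call takes 0.05 s, during which the arm holds its last target. There are 200 camera calls.

TASK

Check the media hub's standby battery: first slide the little shutter on top of the hub fully open to its end stop, then lift the two-pin tester out of the pine caddy and hold it upright with one pin on each of the two sprung contacts that the shutter covered, pressing both gently about half way down and never hard. Finish while still gripping the tester there, with both contacts pressed and the shutter fully open; leave everything else on the unit where it stands.

Things in the scene. Friction and masses are not known exactly. Their poses are not given: they have to be found in the camera images.
- hub: media hub, a fixed grey box 160 (x) x 200 (y) x 45 mm high; origin at the centre of its underside, z up. On its top two black guide rails run along its y at x = +/-27 mm (6 mm wide, 8 mm high, from y = -71 to +79 mm); between them lies the shutter and, under it, the two contacts
- shutter (a joint): how far the shutter has slid, in m, along the hub's +y: 0 closed (over both contacts), 0.055 fully open at its end stop; it starts somewhere between 0 and 0.02 and stays where it is left (friction about 1.2 N). Aluminium plate 46 x 72 x 3 mm, lying 1 mm above the hub's top, with an upright fin
- shutter_grip (a point): centre of the top edge of the shutter's fin, 71 mm above the work surface; the fin is 26 mm along the hub's x, 12 mm along its y (the sliding direction) and stands 22 mm above the plate (which is at 49 mm); axes as the hub's. It can be pinched from above or pushed sideways
- contact_a: round brass contact, 15 mm across, in a 17 mm square well in the hub's top, at x = 0, y = -42 mm of the hub; origin at the centre of its top face, flush with the hub's top (45 mm) when not pressed, z up. Sprung: sinks straight down up to 7 mm, pushing back with 0.6 N at first touch, 2.7 N half way, 4.8 N at the bottom, where it is solid
- contact_b: the second contact, the same as contact_a, at x = 0, y = -18 mm of the hub
- contact_mid (a point): point midway between the two contacts' unpressed top faces (x = 0, y = -30 mm, z = 45 mm of the hub), fixed on the hub; axes as the hub's, so its y runs from contact_a to contact_b, which are 24 mm apart
- tester: loose black two-pin battery tester, about 90 g, 18 (x) x 36 (y) mm, 120 mm long (z): body from z = 15 to 120 mm, below it two steel pins 6 mm thick, 15 mm long, at y = +/-12 mm. Origin midway between the pin tips, z up. Either pin may go on either contact. It starts upright in the caddy's pocket, pins down, tips 10 mm and top 130 mm above the work surface
- tester_grip (a point): a good place to grip the tester: on its axis, 90 mm above the pin tips; pinch across the 18 mm thickness (tester's x)
- caddy: fixed pine pegboard caddy: base 100 (x) x 260 (y) x 44 mm high, origin at the centre of its underside, z up. The tester's pocket, 21 (x) x 39 (y) mm and 34 deep, is at x = 0, y = -90 mm. On its far (+x) edge, y = -2 to +128 mm, a panel rises to 174 mm with four dowels sticking out 50 mm to -x at 155 mm; a black remote hangs on the outermost (+y)
- mug: loose green mug, 82 mm across, 92 mm high, origin under its centre; to be left alone
- key_tray: loose steel tray 90 x 140 x 18 mm with a key fob in it, origin under its centre; to be left alone
- mint_dispenser: loose clear mint dispenser 20 x 38 x 60 mm high, origin under its centre, standing between hub and caddy; to be left alone
- candle_jar: loose glass candle jar 62 mm across, 55 mm high, origin under its centre; to be left alone
- coasters: stack of cork coasters, 96 mm across, 24 mm high, origin under its centre; to be left alone
- books: two books lying flat, 110 x 160 x 40 mm high, origin under their centre; to be left alone
There are look-alikes about, which are no part of the job. What is meant by the tester is not green or red, and is the larger of those in its own colour.

How it is judged (in metres and radians):
On the way, in this order (a step that is already met when the one before it is completed fails the run):
1. the shutter is slid fully open to its end stop, the tester still in its pocket (value of joint shutter above 0.052 m and z of tester in the frame of caddy below 0.02 m), for 0.2 s.
2. the tester is lifted clear of the caddy in the gripper (z of tester in the frame of caddy above 0.046 m and contact force between tester and the fingers above 2 N and contact force between tester and caddy below 0.1 N), for 0.1 s.
At the end, for the whole second after the job is handed in: The shutter stands at its open end stop (joint above 0.051 m), the gripper holds the tester upright (within about 7 degrees), its pins over the contacts (middle within 6 mm, turned with the row of contacts within about 14 degrees), each contact carrying 0.75 to 4.7 N, at rest and still gripped (value of joint shutter above 0.051 m and contact force between tester and contact_a between 0.75 and 4.7 N and contact force between tester and contact_b between 0.75 and 4.7 N and angle between tester's own z axis and vertical below 0.12 rad and horizontal distance between tester and contact_mid below 0.006 m and z of tester in the frame of contact_mid below 0.001 m and angle between the y axis of tester and the y axis of hub, either way round below 0.25 rad and contact force between tester and the fingers above 2 N and contact force between tester and caddy below 0.1 N and linear speed of tester below 0.02 m/s); the arm keeps its last pose, push and grip.
It fails at once if a contact is pressed hard (over 15 N) (contact force between tester and contact_a above 15 N or contact force between tester and contact_b above 15 N).
It fails at once if the hub is struck hard (over 25 N) with the tester (contact force between tester and hub above 25 N).
It fails at once if a bystander is shifted by more than 30 mm or tipped (distance of any of mug, key_tray, mint_dispenser, candle_jar, coasters, books from where it was at the start of the episode above 0.03 m or angle between any of mug, key_tray, mint_dispenser, candle_jar, coasters, books's own z axis and vertical above 0.5 rad).
It also fails if it takes over 58 s, if anything falls off the work surface, if the arm or the gripper's body presses on something with over 40 N, if the wrist force passes 120 N, or if a joint passes its speed limit or range.

## Working session

There is one attempt and no reset: what is moved stays moved. The work goes in short steps, Python scripts to look and compute and a shell command to move; the robot and the scene stay as the last step left them, time stands still between calls to the robot, and variables do not carry over. Pictures are saved under pics/ and viewed, at most 10 in all, crops included, and the job is handed in when it is done.

```bash
mkdir -p pics; python3 - <<'E'
from cell import manip
import cv2
print(manip.read_state(), manip.tip_reach)
for n in("scene","top"):
    print(manip.camera_params(n))
    cv2.imwrite(f"pics/{n}0.png",cv2.cvtColor(manip.camera(n),cv2.COLOR_RGB2BGR))
E
```

```text
{'clock': 0.0, 'joints': array([-1.33563088e+00,  3.00488446e-01,  1.52154065e+00, -2.77026951e-05,
        1.32069796e+00, -6.65767696e-02]), 'qd': array([ 1.94431542e-04, -1.04001151e-03, -9.07687163e-04, -4.86585304e-04,
        1.34326301e-03,  3.35697432e-05]), 'effort': array([ 1.72353277e-03, -5.31801581e+01, -3.52735054e+01,  7.08469329e-02,
        2.43713718e-02, -1.08839333e-04]), 'eef_pos': array([ 163.40026697, -524.92555885,  218.89390934]), 'eef_rot': array([-3.14045898e+00, -4.86956644e-05,  3.01749063e-01]), 'wrist_force': array([-0.09226022, -0.36239682,  0.25436331]), 'moment': array([0.0418038 , 0.00484268, 0.02084491]), 'finger_force': 0.0, 'finger_gap': 94.08636636049853} 14.0
{'fovy': 51.111193836967445, 'cx': 253.25359597751117, 'cy': 196.42635572612505, 'origin': array([ 965.46329945, -487.64390585,  851.0559054 ]), 'attitude': array([-2.47087238, -0.01822873,  0.77787374])}
{'fovy': 49.395625548514396, 'cx': 253.6841290840449, 'cy': 188.29770838834696, 'origin': array([ 474.0163912 ,  -80.21625763, 1337.44053674]), 'attitude': array([-3.09290193,  0.017985  , -1.56129927])}
```

View pics/scene0.png

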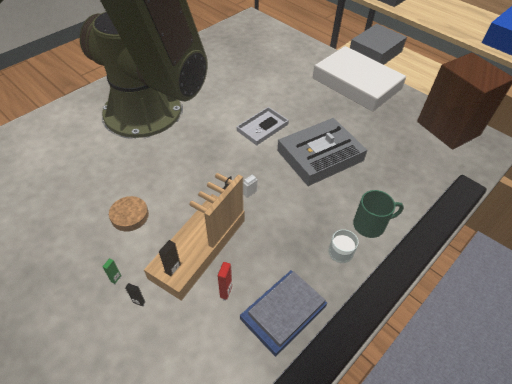

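View pics/top0.png

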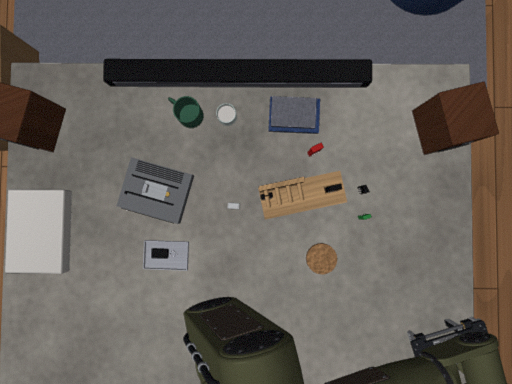

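The scene view shows the caddy at about (200,245) with the black tester at (170,258), the hub at (322,150) and the shutter fin at (330,138). The top view shows the hub at (156,190), the caddy at (303,195) and the tester at (333,188). I'll enlarge the hub and the caddy.

```bash
python3 - <<'E'
import cv2,numpy as np
t=cv2.imread("pics/top0.png");s=cv2.imread("pics/scene0.png")
f=lambda im,x,y,w,h:cv2.resize(im[y:y+h,x:x+w],(400,300),interpolation=cv2.INTER_CUBIC)
a=np.hstack([f(t,110,150,100,75),f(t,253,160,100,75)])
b=np.hstack([f(s,272,112,100,75),f(s,140,215,100,75)])
cv2.imwrite("pics/crop.png",np.vstack([a,b]))
E
```

```text
(no output)
```

View pics/crop.png

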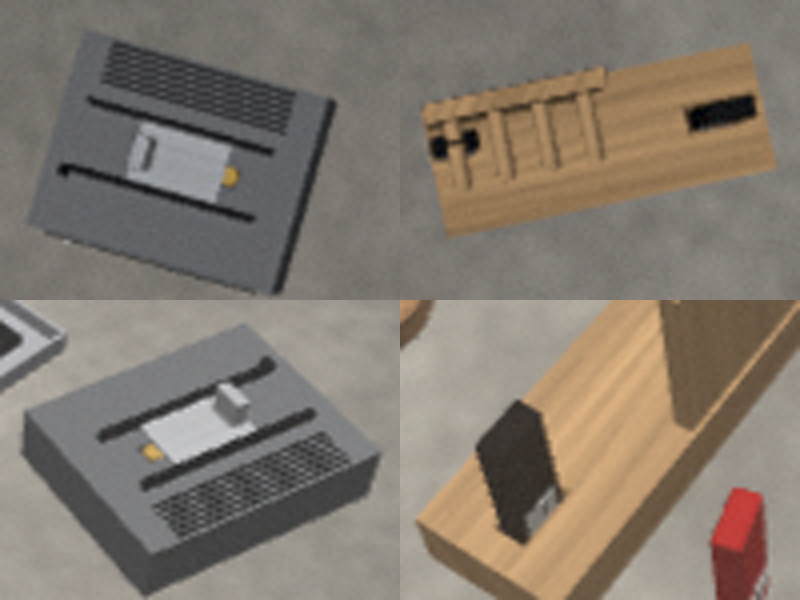

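The crops show the shutter nearly closed, with its fin at its +y end and brass contact a peeking out at the −y end. The tester stands in the caddy's −y end. I'll cast rays through the hub and caddy corners and the tester's top onto their planes, then fit.

```bash
cat > h.py <<'E'
import numpy as np,cv2
from cell import manip
from scipy.spatial.transform import Rotation as R
def ray(n,px,z):
    p=manip.camera_params(n);f=192/np.tan(np.radians(p["fovy"])/2)
    px=np.atleast_2d(px).astype(float)
    d=np.c_[(px[:,0]-p["cx"])/f,(px[:,1]-p["cy"])/f,np.ones(len(px))]
    d=R.from_euler("xyz",p["attitude"]).apply(d);o=p["origin"]
    return (o+d*((z-o[2])/d[:,2])[:,None])[:,:2]
def fit(m,w):
    m=np.array(m,float);mc=m.mean(0);wc=w.mean(0);a=m-mc;b=w-wc
    th=np.arctan2((a[:,0]*b[:,1]-a[:,1]*b[:,0]).sum(),(a*b).sum())
    c,s=np.cos(th),np.sin(th);Q=np.array([[c,-s],[s,c]])
    return wc-Q@mc,th,np.abs((a@Q.T)-b).max()
E
python3 - <<'E'
from h import *
T=lambda c,o:np.array(c)/4+o
hub=[[80,100],[80,-100],[-80,-100],[-80,100]]
ht=ray("top",T([(85,30),(322,98),(272,293),(28,225)],(110,150)),45)
hs=ray("scene",T([(380,155),(148,253),(25,112),(243,23)],(272,112)),45)
print("hub",fit(hub,ht),fit(hub,hs))
print("contact a",ray("top",T([(229,177)],(110,150)),45),ray("scene",T([(153,152)],(272,112)),45))
print("fin top",ray("top",T([(146,152)],(110,150)),71),ray("scene",T([(232,93)],(272,112)),71))
ca=[[50,-130],[-50,-130],[-50,130]]
print("caddy",fit(ca,ray("top",T([(350,45),(376,168),(47,236)],(253,160)),44)))
t=cv2.imread("pics/top0.png");s=cv2.imread("pics/scene0.png")
for n,im,(x,y,w,h) in (("top",t,(320,178,26,20)),("scene",s,(155,235,30,45))):
    m=(im[y:y+h,x:x+w].max(2)<75).astype(np.uint8);c=max(cv2.findContours(m,0,2)[0],key=cv2.contourArea)
    r=cv2.minAreaRect(c);b=cv2.boxPoints(r)+(x,y);print(n,r,ray(n,b,130).tolist(),ray(n,b.mean(0),130))
# tester top face in scene crop
print(ray("scene",T([(478,147),(520,101),(545,117),(503,162)],np.array((140,215)))-np.array((100,0)),130))
E
```

```text
hub (array([527.89363816, 253.46551296]), np.float64(-0.258525888259372), np.float64(4.447871077205278)) (array([533.23776678, 252.56294481]), np.float64(-0.27294827799144844), np.float64(2.480379229757091))
contact a [[515.93603752 212.24578693]] [[522.63543161 212.90082532]]
fin top [[533.60919745 270.30696928]] [[538.63869258 276.08873684]]
caddy (array([ 517.73744546, -207.78340089]), np.float64(0.20811291068092713), np.float64(1.5128497785070607))
top ((12.823529243469238, 9.70588207244873), (5.857122898101807, 16.703645706176758), 77.47119140625) [[539.1447023240637, -261.08779921294223], [550.022192866468, -308.0140404259514], [533.5269663284494, -311.657100667976], [522.6526943110595, -264.76564779974876]] [[ 536.33443093 -286.38508327]]
scene ((14.499998092651367, 22.5), (33.6765251159668, 16.712791442871094), 72.47443389892578) [[520.3073698668093, -304.65529939248887], [533.8577218920823, -273.4481478317764], [607.4686693140283, -306.1494526185917], [593.9629261492565, -335.36302699892195]] [[ 564.89473159 -305.41963363]]
[[ 539.77381507 -311.58205758]
 [ 532.90879638 -279.05195034]
 [ 549.81984664 -275.92540836]
 [ 555.82195271 -307.94185406]]
```

```bash
cat >> h.py <<'E'
def go(x,y,z,yaw):
    s=manip.read_state();Q=R.from_euler("xyz",s["eef_rot"])
    d=Q.inv().apply(np.array([x,y,z])-s["eef_pos"])/10
    r=(yaw-s["eef_rot"][2]+np.pi)%(2*np.pi)-np.pi
    print("shift cm",d.round(2),"roll",round(-np.degrees(r)/5,2),"|",s["clock"],s["eef_pos"].round(1),s["eef_rot"].round(3),s["wrist_force"].round(1),s["finger_gap"].round(1),round(s["finger_force"],1))
E
python3 -c "
from h import *
go(536,273,190,2.876)"
```

```text
Traceback (most recent call last):
  File "h.py", line 19, in go
    print("shift cm",d.round(2),"roll",round(-np.degrees(r)/5,2),"|",s["clock"],s["eef_pos"].round(1),s["eef_rot"].round(3),s["wrist_force"].round(1),s["finger_gap"].round(1),round(s["finger_force"],1))
                                                                                                                                                      ^^^^^^^^^^^^^^^^^^^^^
AttributeError: 'float' object has no attribute 'round'
```

```bash
sed -i 's/s\["finger_gap"\].round(1)/round(float(s["finger_gap"]),1)/' h.py
python3 -c "
from h import *
go(536,273,200,2.876)"
```

```text
shift cm [ 59.29 -65.11   1.96] roll -29.5 | 0.1 [ 163.4 -524.9  219. ] [-3.141 -0.     0.302] [-0.5 -0.   0.1] 93.9 0.0
```

```bash
python3 -m creep '[[1,[30,-33,0],-14],[1,[30,-33,0],-14],[1,[30,-33,0],-14],[1,[30,-33,0],-14],[1,[30,-33,0],-14],[1,[30,-33,0],-14],[1,[30,-33,0],-14],[1,[30,-33,0],-14],[1,[30,-33,0],-14],[1,[30,-33,0],-14],[1,[30,-33,0],-14],[1,[30,-33,0],-14]]' 20
python3 -c "
from h import *
go(536,273,200,2.876)"
```

```text
clock: 1.3
eef_pos: [351.5, -121.6, 219.4]
eef_rot: [-3.141, 0.0, 1.522]
wrist_force: [0.0, -1.3, -0.2]
finger_gap: 93.7
finger_force: 0.0
shift cm [40.3  16.51  1.93] roll -15.51 | 1.3 [ 351.5 -121.6  219.4] [-3.141  0.     1.522] [ 0.  -1.3 -0.2] 93.7 0.0
```

```bash
python3 -m creep '[[1,[40.3,16.5,2],-15.5],[1,[40.3,16.5,2],-15.5],[1,[40.3,16.5,2],-15.5],[1,[40.3,16.5,2],-15.5],[1,[40.3,16.5,2],-15.5],[1,[40.3,16.5,2],-15.5],[1,[40.3,16.5,2],-15.5],[1,[40.3,16.5,2],-15.5],[1,[40.3,16.5,2],-15.5],[1,[40.3,16.5,2],-15.5],[1,[40.3,16.5,2],-15.5],[1,[40.3,16.5,2],-15.5]]'
python3 - <<'E'
from h import *
go(536,273,69,2.876)
s=manip.camera("scene")[...,::-1];t=manip.camera("top")[...,::-1]
f=lambda im,x,y,w,h:cv2.resize(im[y:y+h,x:x+w],(400,300),interpolation=cv2.INTER_CUBIC)
cv2.imwrite("pics/a1.png",np.hstack([f(s,240,60,160,120),f(t,100,135,120,90)]))
E
```

```text
clock: 2.5
eef_pos: [536.0, 272.0, 199.4]
eef_rot: [-3.141, -0.0, 2.872]
wrist_force: [-0.1, -0.4, -0.1]
finger_gap: 93.8
finger_force: 0.0
shift cm [ 0.03  0.1  13.04] roll -0.04 | 2.5 [536.  272.  199.4] [-3.141 -0.     2.872] [-0.1 -0.4 -0.1] 93.8 0.0
```

View pics/a1.png

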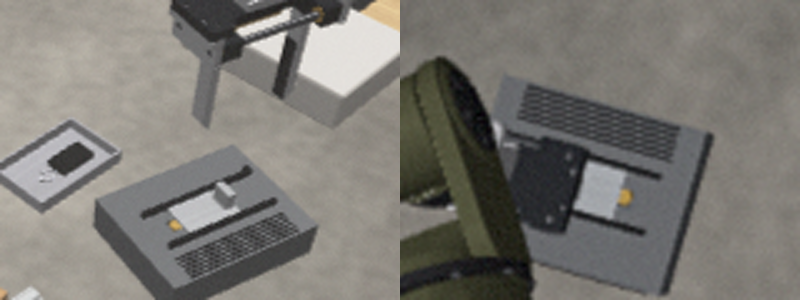

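The gripper hovers over the fin with its closing axis along the rails, and the fin (about (225,190) in the left crop) lies between the fingers. I'll go down and pinch.

```bash
python3 -m creep '[[1,[0,0.1,4],0],[1,[0,0.1,8],0],[1,[0,0.1,11],0],[1,[0,0.1,13],0],[1,[0,0.1,13],0],[-1,[0,0.1,13],0],[-1,[0,0.1,13],0],[-1,[0,0.1,13],0],[-1,[0,0.1,13],0],[-1,[0,0.1,13],0],[-1,[0,0.1,13],0],[-1,[0,0.1,13],0]]' 10
python3 -c "
from h import *
go(536,273,69,2.876)"
```

```text
clock: 3.8
eef_pos: [535.9, 274.9, 69.5]
eef_rot: [3.142, -0.0, 2.876]
wrist_force: [-0.1, -0.4, 0.1]
finger_gap: 41.0
finger_force: 0.0
shift cm [-0.06 -0.18  0.05] roll 0.0 | 3.8 [535.9 274.9  69.5] [ 3.142 -0.     2.876] [-0.1 -0.4  0.1] 41.0 0.0
```

```bash
python3 -m creep '[[-1,[0,0,0],0],[-1,[0,0,0],0],[-1,[0,0,0],0],[-1,[0,0,0],0],[-1,[0,0,0],0],[-1,[0,0,0],0],[-1,[0,0,0],0]]' 10
```

```text
clock: 4.5
eef_pos: [535.9, 274.9, 69.4]
eef_rot: [3.142, -0.0, 2.876]
wrist_force: [-0.0, 1.2, -0.9]
finger_gap: 12.3
finger_force: 10.0
```

```bash
python3 -m creep '[[-1,[0,0.6,0],0],[-1,[0,1.2,0],0],[-1,[0,1.8,0],0],[-1,[0,2.4,0],0],[-1,[0,2.9,0],0],[-1,[0,3.3,0],0],[-1,[0,3.6,0],0],[-1,[0,3.6,0],0]]' 10
python3 -m creep '[[-1,[0,0.1,0],0],[-1,[0,0.2,0],0],[-1,[0,0.3,0],0],[-1,[0,0.4,0],0],[-1,[0,0.5,0],0],[-1,[0,0.5,0],0]]'
```

```text
clock: 5.3
eef_pos: [545.5, 310.0, 69.4]
eef_rot: [3.141, 0.0, 2.876]
wrist_force: [0.7, -0.6, -0.7]
finger_gap: 12.1
finger_force: 10.0
clock: 5.9
eef_pos: [546.6, 313.7, 69.4]
eef_rot: [-3.14, -0.0, 2.876]
wrist_force: [-0.6, -7.3, 1.6]
finger_gap: 12.0
finger_force: 10.0
```

```bash
python3 -m creep '[[-1,[0,0.1,0],0],[-1,[0,0.2,0],0],[-1,[0,0.2,0],0],[-1,[0,0.2,0],0]]'
python3 - <<'E'
from h import *
go(546,313,200,2.876)
s=manip.camera("scene")[...,::-1]
f=lambda im,x,y,w,h:cv2.resize(im[y:y+h,x:x+w],(800,600),interpolation=cv2.INTER_CUBIC)
cv2.imwrite("pics/a2.png",f(s,272,102,100,75))
E
```

```text
clock: 6.3
eef_pos: [546.7, 313.9, 69.3]
eef_rot: [-3.136, -0.002, 2.876]
wrist_force: [-6.4, -18.4, 7.4]
finger_gap: 11.8
finger_force: 10.0
shift cm [  0.06  -0.18 -13.06] roll -0.0 | 6.3 [546.7 313.9  69.3] [-3.136e+00 -2.000e-03  2.876e+00] [ -6.4 -18.4   7.4] 11.8 10.0
```

View pics/a2.png

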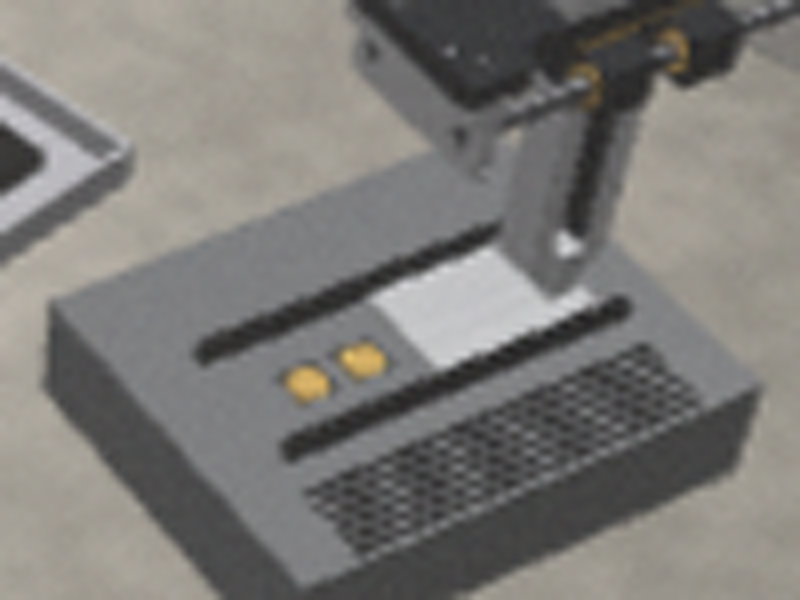

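The shutter is at its stop: force rose to 18 N without motion, and both contacts show at crop (306,384) and (362,360). I'll back off the push, release and rise.

```bash
python3 -m creep '[[-1,[0,-0.3,0],0],[-1,[0,-0.3,0],0],[0.2,[0,-0.3,0],0],[0.2,[0,-0.3,0],0],[0.2,[0,-0.3,0],0],[0.2,[0,-0.3,0],0],[0.2,[0,-0.3,-3],0],[0.2,[0,-0.3,-8],0],[0.2,[0,-0.3,-13],0],[0.2,[0,-0.3,-18],0],[0.2,[0,-0.3,-21],0],[0.2,[0,-0.3,-21],0]]'
python3 -c "
from h import *
go(540,-293.5,279,1.779)"
```

```text
clock: 7.55
eef_pos: [547.3, 314.0, 284.7]
eef_rot: [3.136, 0.006, 2.876]
wrist_force: [0.1, 0.4, -0.2]
finger_gap: 56.7
finger_force: 0.0
shift cm [-15.22 -58.82   0.34] roll 12.57 | 7.55 [547.3 314.  284.7] [3.136 0.006 2.876] [ 0.1  0.4 -0.2] 56.7 0.0
```

```bash
python3 -m creep '[[0.2,[-15.2,-58.8,0.3],12.6],[0.2,[-15.2,-58.8,0.3],12.6],[0.2,[-15.2,-58.8,0.3],12.6],[0.2,[-15.2,-58.8,0.3],12.6],[0.2,[-15.2,-58.8,0.3],12.6],[0.2,[-15.2,-58.8,0.3],12.6],[0.2,[-15.2,-58.8,0.3],12.6],[0.2,[-15.2,-58.8,0.3],12.6],[0.2,[-15.2,-58.8,0.3],12.6],[0.2,[-15.2,-58.8,0.3],12.6],[0.2,[-15.2,-58.8,0.3],12.6],[0.2,[-15.2,-58.8,0.3],12.6]]'
python3 -c "
from h import *
go(540,-293.5,200,1.779)"
```

```text
clock: 8.75
eef_pos: [538.4, -288.4, 275.4]
eef_rot: [-3.141, -0.001, 1.777]
wrist_force: [0.4, -0.4, -0.1]
finger_gap: 56.2
finger_force: 0.0
shift cm [-0.54  0.06  7.54] roll -0.03 | 8.75 [ 538.4 -288.4  275.4] [-3.141e+00 -1.000e-03  1.777e+00] [ 0.4 -0.4 -0.1] 56.2 0.0
```

```bash
python3 -m creep '[[0.2,[-0.5,0,4],0],[0.2,[-0.5,0,8],0],[0.2,[-0.5,0,12],0],[0.2,[-0.5,0,12.3],0],[0.2,[-0.5,0,12.3],0]]'
python3 - <<'E'
from h import *
go(540,-293.5,97,1.779)
s=manip.camera("scene")[...,::-1];t=manip.camera("top")[...,::-1]
cv2.imwrite("pics/s3.png",s);cv2.imwrite("pics/t3.png",t)
f=lambda im,x,y,w,h:cv2.resize(im[y:y+h,x:x+w],(400,300),interpolation=cv2.INTER_CUBIC)
cv2.imwrite("pics/a3.png",np.vstack([np.hstack([f(s,140,190,80,60),f(t,253,160,100,75)]),np.hstack([f(s,300,134,40,30),f(t,140,180,40,30)])]))
for n,im in(("scene",s),("top",t)):
    m=cv2.inRange(cv2.cvtColor(im,cv2.COLOR_BGR2HSV),(12,110,100),(32,255,255)); 
    x,y=(295,125) if n=="scene" else (130,165)
    k=cv2.findContours(m[y:y+60,x:x+70].copy(),0,2)[0]
    for c in k:
        M=cv2.moments(c)
        if M["m00"]>3: p=np.array([M["m10"]/M["m00"]+x,M["m01"]/M["m00"]+y]);print(n,p,M["m00"],ray(n,p,45))
E
```

```text
clock: 9.25
eef_pos: [539.9, -291.2, 153.5]
eef_rot: [-3.141, -0.001, 1.777]
wrist_force: [0.6, -0.8, 0.4]
finger_gap: 56.5
finger_force: 0.0
shift cm [-0.23 -0.03  5.64] roll -0.03 | 9.25 [ 539.9 -291.2  153.5] [-3.141e+00 -1.000e-03  1.777e+00] [ 0.6 -0.8  0.4] 56.5 0.0
scene [309.88888889 149.38888889] 9.0 [[520.35786357 214.05547828]]
scene [317.   146.75] 8.0 [[527.82300437 236.83241248]]
top [166.84848485 193.5       ] 11.0 [[518.2580534 213.5449869]]
top [159.5 191.5] 9.0 [[524.28071899 236.62070492]]
```

View pics/a3.png

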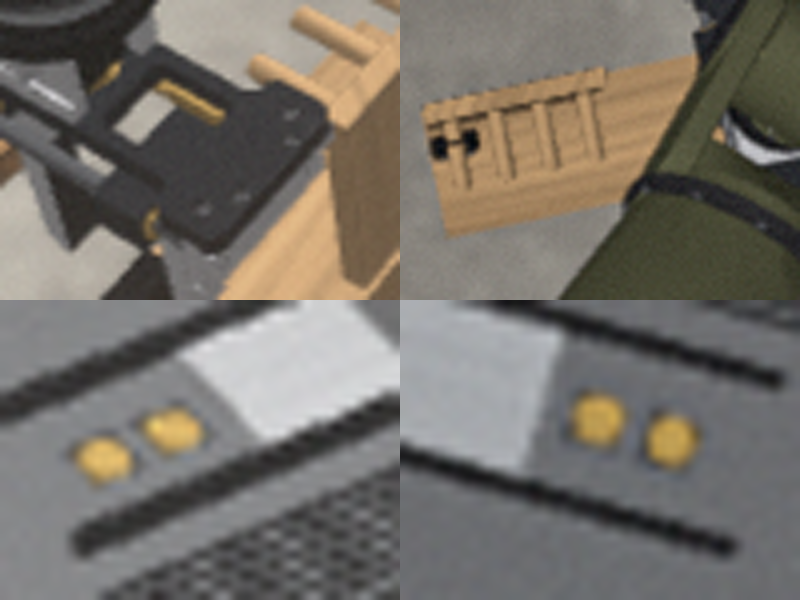

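The two contacts agree in both views, giving a midpoint near (522.7, 225.3). The body hides the tester, but I trust the earlier measurement, so I'll go down and grip.

```bash
python3 -m creep '[[0.2,[-0.2,0,2],0],[0.2,[-0.2,0,4],0],[0.2,[-0.2,0,5.6],0],[0.2,[-0.2,0,5.6],0],[-1,[-0.2,0,5.6],0],[-1,[-0.2,0,5.6],0],[-1,[-0.2,0,5.6],0],[-1,[-0.2,0,5.6],0],[-1,[-0.2,0,5.6],0],[-1,[-0.2,0,5.6],0],[-1,[-0.2,0,5.6],0],[-1,[-0.2,0,5.6],0]]' 20
python3 -m creep '[[-1,[0,0,0],0],[-1,[0,0,0],0],[-1,[0,0,0],0]]' 20
```

```text
clock: 10.55
eef_pos: [540.3, -293.5, 97.7]
eef_rot: [-3.142, 0.0, 1.777]
wrist_force: [-1.6, -0.5, 3.6]
finger_gap: 17.7
finger_force: 20.0
clock: 10.85
eef_pos: [540.3, -293.5, 97.7]
eef_rot: [-3.142, 0.0, 1.777]
wrist_force: [-3.5, -0.2, 4.7]
finger_gap: 17.9
finger_force: 20.0
```

```bash
python3 -m creep '[[-1,[0,0,-1],0],[-1,[0,0,-2],0],[-1,[0,0,-3.5],0],[-1,[0,0,-5],0],[-1,[0,0,-8],0],[-1,[0,0,-11],0],[-1,[0,0,-14],0],[-1,[0,0,-17],0],[-1,[0,0,-19],0],[-1,[0,0,-20],0],[-1,[0,0,-20],0]]'
python3 - <<'E'
from h import *
go(522.7,225.3,200,1.305)
s=manip.camera("scene")[...,::-1]
cv2.imwrite("pics/s4.png",s)
E
```

```text
clock: 11.95
eef_pos: [540.6, -293.4, 299.1]
eef_rot: [3.14, 0.002, 1.777]
wrist_force: [0.5, 0.1, -1.0]
finger_gap: 17.8
finger_force: 20.0
shift cm [51.16  8.84  9.84] roll 5.41 | 11.95 [ 540.6 -293.4  299.1] [3.140e+00 2.000e-03 1.777e+00] [ 0.5  0.1 -1. ] 17.8 20.0
```

View pics/s4.png

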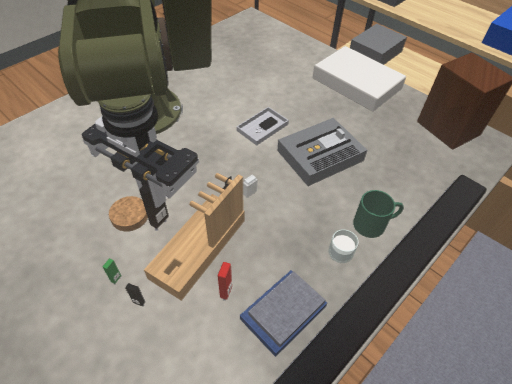

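The tester hangs in the gripper at (153,205), the pocket at (172,268) is empty, and the shutter is open with both contacts visible. I'll carry it over to the hub.

```bash
python3 -m creep '[[-1,[5,0.9,0],1],[-1,[10,1.8,0],2],[-1,[15,2.7,0],3],[-1,[20,3.5,0],4],[-1,[25,4.4,0],5],[-1,[30,5.2,0],5.4],[-1,[35,6,0],5.4],[-1,[40,7,0],5.4],[-1,[45,7.8,0],5.4],[-1,[49,8.5,0],5.4],[-1,[51.2,8.8,0],5.4],[-1,[51.2,8.8,0],5.4]]'
python3 -c "
from h import *
go(522.7,225.3,155,1.303)"
```

```text
clock: 13.2
eef_pos: [521.0, 228.3, 295.7]
eef_rot: [-3.139, 0.001, 1.309]
wrist_force: [-0.3, -0.6, -1.4]
finger_gap: 18.0
finger_force: 20.0
shift cm [-0.22  0.28 14.07] roll 0.07 | 13.2 [521.  228.3 295.7] [-3.139e+00  1.000e-03  1.309e+00] [-0.3 -0.6 -1.4] 18.0 20.0
```

```bash
python3 -m creep '[[-1,[-0.1,0.1,4],0],[-1,[-0.2,0.2,8],0],[-1,[-0.2,0.2,11],0],[-1,[-0.2,0.2,13],0],[-1,[-0.2,0.2,14],0],[-1,[-0.2,0.2,14.4],0],[-1,[-0.2,0.2,14.4],0],[-1,[-0.2,0.2,14.4],0]]'
python3 - <<'E'
from h import *
go(522.7,225.3,130,1.303)
s=manip.camera("scene")[...,::-1]; t=manip.camera("top")[...,::-1]
f=lambda im,x,y,w,h:cv2.resize(im[y:y+h,x:x+w],(400,600),interpolation=cv2.INTER_CUBIC)
cv2.imwrite("pics/a5.png",np.hstack([f(s,290,110,40,60),f(t,140,165,40,60)]))
E
```

```text
clock: 14.0
eef_pos: [523.7, 223.3, 154.5]
eef_rot: [3.14, -0.001, 1.305]
wrist_force: [0.3, -0.3, -1.5]
finger_gap: 17.8
finger_force: 20.0
shift cm [ 0.16 -0.16  2.45] roll 0.03 | 14.0 [523.7 223.3 154.5] [ 3.140e+00 -1.000e-03  1.305e+00] [ 0.3 -0.3 -1.5] 17.8 20.0
```

View pics/a5.png

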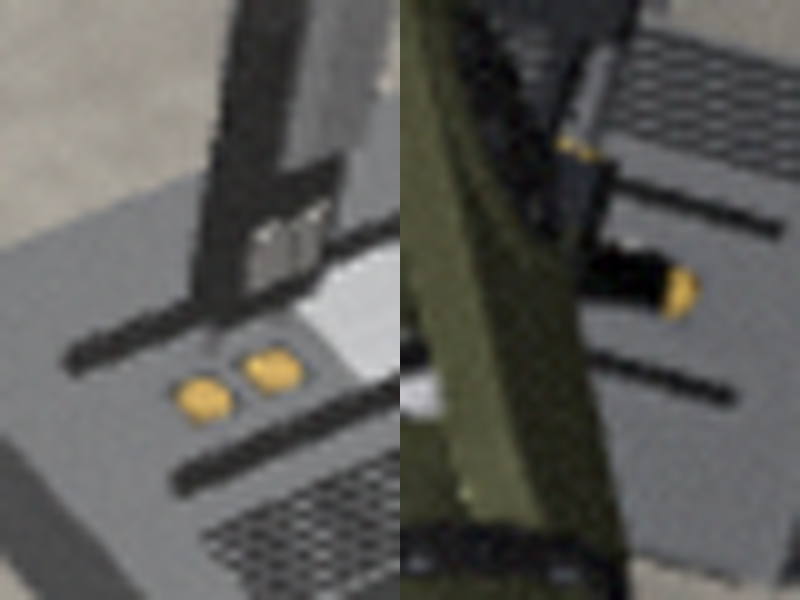

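```bash
python3 - <<'E'
from h import *
def proj(n,P):
    p=manip.camera_params(n);f=192/np.tan(np.radians(p["fovy"])/2)
    c=R.from_euler("xyz",p["attitude"]).inv().apply(np.array(P)-p["origin"])
    return np.c_[c[:,0]/c[:,2]*f+p["cx"],c[:,1]/c[:,2]*f+p["cy"]]
st=manip.read_state();x,y,z=st["eef_pos"];z-=87.7
Q=R.from_euler("z",st["eef_rot"][2]-np.pi/2)
m=np.array([[-9,-18,15],[9,-18,15],[9,18,15],[9,-18,60],[0,-12,0],[0,12,0],[0,-18,120]],float)
P=Q.apply(m)+[x,y,z]
print(((proj("scene",P)-(290,110)+.5)*10).round())
print(((proj("top",P)-(140,165)+.5)*10).round()+[400,0])
im=cv2.imread("pics/a5.png")
cv2.imwrite("pics/a6.png",cv2.resize(im[130:430,100:400],(600,600),interpolation=cv2.INTER_CUBIC))
E
```

```text
[[180. 296.]
 [217. 336.]
 [324. 291.]
 [240. 213.]
 [209. 348.]
 [279. 318.]
 [251.  15.]]
[[662. 312.]
 [679. 255.]
 [565. 223.]
 [644. 248.]
 [663. 280.]
 [588. 259.]
 [585. 269.]]
```

View pics/a6.png

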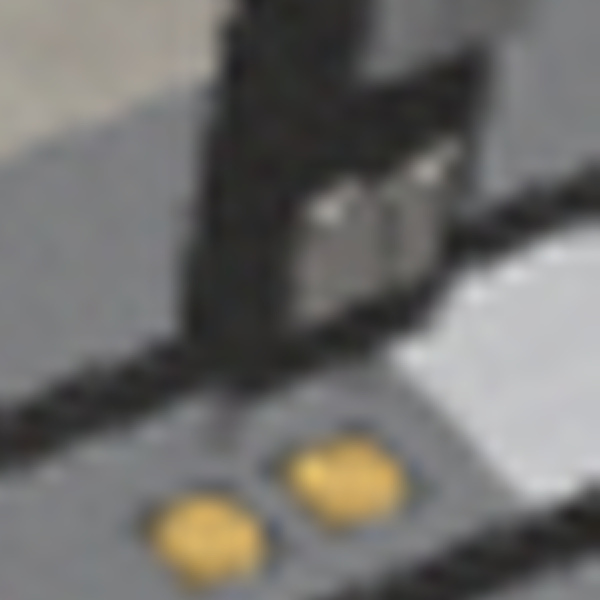

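The tester body and pin match the projected pose to within about 1 px, with the pin tip at crop (225,450). I'll centre it and descend to just above first touch.

```bash
python3 -m creep '[[-1,[0.1,-0.1,0.5],0],[-1,[0.1,-0.1,1],0],[-1,[0.1,-0.1,1.5],0],[-1,[0.1,-0.1,1.8],0],[-1,[0.1,-0.1,1.9],0],[-1,[0.1,-0.1,1.9],0],[-1,[0.1,-0.1,1.9],0]]' 25
python3 -c "
from h import *
go(523,224.8,129.2,1.303)"
```

```text
clock: 14.8
eef_pos: [522.7, 224.6, 134.6]
eef_rot: [3.141, -0.0, 1.305]
wrist_force: [0.2, 1.0, -1.1]
finger_gap: 18.0
finger_force: 25.0
shift cm [0.03 0.02 0.54] roll 0.03 | 14.8 [522.7 224.6 134.6] [ 3.141 -0.     1.305] [ 0.2  1.  -1.1] 18.0 25.0
```

```bash
python3 -m creep '[[-1,[0,0,0.1],0],[-1,[0,0,0.2],0],[-1,[0,0,0.3],0],[-1,[0,0,0.3],0],[-1,[0,0,0.3],0]]'
python3 -m creep '[[-1,[0,0,0.1],0],[-1,[0,0,0.2],0],[-1,[0,0,0.25],0],[-1,[0,0,0.25],0],[-1,[0,0,0.25],0]]'
```

```text
clock: 15.3
eef_pos: [522.7, 224.6, 131.7]
eef_rot: [3.141, -0.0, 1.305]
wrist_force: [-0.2, 1.0, 0.2]
finger_gap: 17.9
finger_force: 25.0
clock: 15.8
eef_pos: [522.7, 224.6, 129.2]
eef_rot: [3.141, -0.0, 1.305]
wrist_force: [-0.1, 0.1, 4.1]
finger_gap: 17.9
finger_force: 25.0
```

The force rises gently to about 5 N in total, as two half-pressed springs should. One check picture.

```bash
python3 - <<'E'
from h import *
s=manip.camera("scene")[...,::-1]
f=lambda im,x,y,w,h:cv2.resize(im[y:y+h,x:x+w],(600,600),interpolation=cv2.INTER_CUBIC)
cv2.imwrite("pics/a7.png",f(s,290,115,60,60))
a=[]
for i in range(5):
    manip.camera("scene");q=manip.read_state();a.append([*q["wrist_force"],*q["moment"]])
print(np.mean(a,0).round(2),q["eef_pos"],q["finger_force"])
E
```

```text
[ 0.17 -0.08  3.97 -0.06 -0.01  0.01] [522.67335188 224.62664987 129.0479364 ] 24.999557733535767
```

View pics/a7.png

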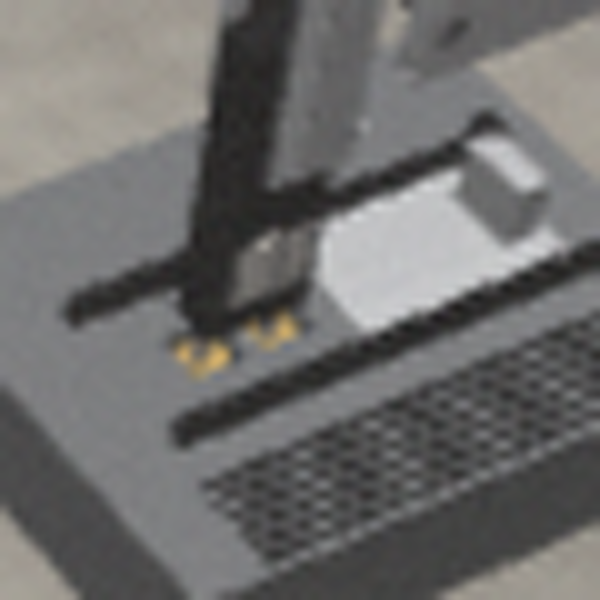

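Both pins stand on the brass contacts at (203,352) and (273,328), the shutter is open, and each contact carries about 2.5 N. I'm handing in.

```bash
python3 -c "
from cell import manip
print(manip.sign_off())"
```

```text
the job is handed in; nothing more can be done
None
```

I handed the job in with the shutter at its open end stop and the tester gripped upright, one pin on each contact at about 2.5 N (estimated from the wrist force); no verdict came back.

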